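# Seat a temperature probe on the hidden depth stop of a dry-well calibrator and clamp it

## Task

Take the temperature probe with the orange ring from its stand and slide it, tip down, into the open well of the calibrator until you feel it come up against the hidden depth stop; go gently there, its tip is fragile. Let go of it, then swing the red-knobbed clamp lever fully over towards the front of the calibrator so the ship's motion cannot lift the probe. Leave the blue-ringed probe in the stand and the two vials where they are.

Things in the scene. Friction and masses are not known exactly. Their poses are not given: they have to be found in the camera images.
- probe: loose steel temperature probe with an orange ring round its black handle, 180 mm long, 0.12 kg. Origin at the very tip, z up along the probe to the handle. Stem 12 mm across with a rounded tip, from 0 to 110 mm; steel collar 28 mm across, 110 to 116 mm; handle 22 mm across, 116 to 172 mm; connector 13 mm across up to 180 mm. More than about 18 N on the tip against the depth stop ruins it.
- probe_grip (a point): middle of the grip of the orange-ringed probe's handle, on its axis, 143 mm above its tip
- spare_probe: a second probe of the same shape but with a blue ring, hanging in another hole of the stand; leave it alone
- probe_stand: fixed stand, base 170 x 70 mm (x, y), its white top plate 170 x 50 mm with the upper face 128 mm above the worktop; three 16 mm through holes in a row along its x at -50, 0 and +50 mm. The probes hang upright in the two outer holes by their collars, tips 18 mm above the worktop. Origin: centre of the underside.
- calibrator: fixed grey dry-well calibrator (off, cold), 160 x 130 mm (x, y). Its front with the sloping display faces its own -x, roughly towards the robot; +y is then left. Case top 110 mm, top of the aluminium well block 115 mm above the worktop; a bow handle near the rear edge (x = 62 mm) reaches 135 mm. A rubber plug closes a second, unused well. Origin: centre of the underside.
- well_mouth (a point): centre of the open well's mouth (14 mm across, vertical blind hole) in the block's upper face. Spring fingers 15 to 25 mm down grip the stem: up to 10 N to part them, then 3 to 8 N of drag all the way; they hold the probe wherever it is let go. The depth stop, out of sight, was set by the last user 45 to 85 mm below the mouth, on a stiff buffer spring: 5 N more per mm, solid after 6 mm.
- clamp_pivot (a point): vertical axis of the clamp lever, at the height of the block's upper face, 20 mm to the left (+y of the calibrator) of the well
- lever_knob (a point): middle of the upright red knob at the end of the clamp lever: 14 mm across, 22 mm tall (10 to 32 mm above the block's upper face), 85 mm from the pivot. The lever itself is a flat bar 4 to 10 mm above the block, and can be pushed at the knob from the side with about 1 to 5 N.
- clamp_lever (a joint): angle of the clamp lever: 0 is fully open (pointing to the left and rear), growing anticlockwise seen from above as it swings forward; 1.4 is fully over, pointing to the left and front, where its eccentric cam presses on the stem. It stays where it is left.
- vial_red: loose red-capped sample vial, 27 mm across, 58 mm tall, standing in front of the calibrator; leave it alone. Origin: centre of the underside.
- vial_white: loose white-capped sample vial, 27 mm across, 58 mm tall, standing in front of the calibrator; leave it alone. Origin: centre of the underside.
Things that resemble listed ones, but are neither listed nor needed, are in the scene too. What is shaped like the calibrator but purple is not meant. Leave any pink look-alike of the probe alone.

How it is judged:
On the way, in this order (a step that is already met when the one before it is completed fails the run):
1. the probe's tip is pressed onto the depth stop in the well (distance between probe and stop_pad_c0 below 0.006 m and contact force between probe and stop_pad_c0 above 0.5 N), for 0.2 s.
2. the clamp lever is swung over (value of joint clamp_lever above 1.15 rad), for 0.2 s.
At the end, for the whole second after the job is handed in: the orange-ringed probe stands upright (within 0.12 rad) and still in the well with its tip within about 3 mm of the depth stop, and the clamp lever is at more than 1.15 of its 1.4 rad (distance between probe and stop_pad_c0 below 0.006 m and angle between probe's own z axis and vertical below 0.12 rad and value of joint clamp_lever above 1.15 rad and linear speed of probe below 0.02 m/s); the robot touches nothing.
It fails at once if the probe's tip is forced against the depth stop with more than 18 N (contact force between probe and stop_pad_c0 above 18 N).
It fails at once if the blue-ringed probe is moved by more than 20 mm (distance of spare_probe from where it was at the start of the episode above 0.02 m).
It fails at once if a vial is moved by more than 20 mm (distance of any of vial_red, vial_white from where it was at the start of the episode above 0.02 m).
It also fails if it takes over 69 s, if anything falls off the work surface, if the arm or the gripper's body presses on something with over 40 N, if the wrist force passes 120 N, or if a joint passes its speed limit or range.

## Robot

A 6-joint arm with a two-finger parallel gripper is mounted at the origin on a cart in front of the work surface, level with it; the furniture and walls round the work are solid. World frame = base frame: x ahead of the robot, y to its left, z up, the work surface at z = 0. Lengths are in m, angles in rad, forces in N, time in s.
With the tool pointing down it reaches from about 0.4 to 0.925 m from the base axis. Payload 3.4 kg.
Tool frame: the origin (TCP) lies on the centre line of the jaws, within the pads' length; the fingertips stand 11 mm ahead of it and the grasp point (between the pads) lies 8 mm behind it; z points along the fingers, y is the line along which they close (so a half turn about z gives the same grasp; the last joint's range is limited). The gripper opens to 85 mm and grips with 20 to 120 N. Pads are 22 mm wide; open, the fingers measure 114 mm over their backs; the gripper's body (76 mm by 85 mm) begins 54 mm behind the grasp point. The pads swing forward as they close: fully open they stand 13 mm farther back than shut.
Start: joints at [1.256, 0.307, 1.506, -0, 1.328, -0.073], TCP at [0.137, 0.558, 0.205] pointing down, gripper open.
Joint ranges: [-3.12, 3.12], [-1.05, 2.28], [0.14, 2.33], [-1.42, 4.57], [0.1, 2.73], [-2.68, 2.68]. Speed limits (rad/s): [2.57, 2.57, 3.14, 3.14, 3.14, 3.14].

## Interface

Orientations are given as a 3x3 rotation matrix whose columns are the frame's x, y, z axes.
In Python, from cell import env gives the robot as it stands.
- The arm moves only by the tool send_rows, never from a script. Its argument "motion" is a list of rows, each an object with "gripper": the opening, from 0 (shut) to 1 (fully open); "travel": the shift along the tool's x, y, z in units of 50 mm (1.0 is 50 mm), a list of three; "spin": the turn about the tool's z in units of 6 degrees (1.0 is 6 degrees). A call has exactly 5 rows; each row shifts and turns the commanded pose from where the row before left it, along the tool's axes as they then stand; what a row does not reach is not made up. A row lasts 1/8 s, in which the tool goes at most 62.5 mm and 10.7 degrees, less where a joint would pass 70% of its speed; a pose out of reach is approached as far as the arm can. A call is refused whole if a number of a shift passes 1 or a number of a turn 1, either way. A call with a gripper value outside its range is refused whole. The fingers move at their own pace and stop on an object; "force" is the grip in N (left out, the last holds). Time passes only in rows, so rows that do not move let the fingers close, or fill a call up. It gives the time, the measured TCP pose, the force, the opening and the grip force at its end, in the units of the state.
- env.get_state(): the state, without advancing time (a new reading comes with each control period).
- env.read_camera(name): name is "scene" or "top"; returns (picture, depth): 384x512x3 uint8, red, green, blue; 384x512 float32, m along the optical axis (not along the pixel's ray), 0 where there is no reading.
- env.calibration(name): a dict with "intrinsics" (3x3 intrinsics, pixels), "origin" and "attitude" of the camera in the world. Camera axes: x right, y down, z forward; pixel columns grow to the right and rows downward; lengths in m; the calibration is good to about 2 mm. A picture is of the moment at which its call begins. calibration takes no time and is no camera call.
- env.finish_job(): hands the job in; it is judged then, once.
The state is a dict: "time": time; "joint_positions": joint angles; "dq": joint speeds; "joint_efforts": joint torques, N m; "eef_pos": TCP position; "tcp_rot": TCP orientation; "contact_force": force on the tool from outside, world axes, zero at the start; "ft_torque": the same for the moment, N m; "grip_width": finger opening in m; "grasp_force": force on a finger pad.
Only numpy, scipy, OpenCV 4.12 (cv2) and the standard library are available. Lean on these libraries where they do the work, as an engineer would, in place of code of your own. Each camera call takes 0.05 s, during which the arm holds its last target. There are 200 camera calls.

## Working session

There is one attempt and no reset: what is moved stays moved. The work goes in short steps, Python scripts to look and compute and a tool call to move; the robot and the scene stay as the last step left them, time stands still between calls to the robot, and variables do not carry over. Pictures are saved under pics/ and viewed, at most 10 in all, crops included, and the job is handed in when it is done.

Besides the shell and the picture viewer there is one more tool, called after "Call:" in YAML: its name, and indented under it one key for each argument. send_rows: Moves the arm, as the interface text tells. Its arguments: {"type":"object","properties":{"motion":{"type":"array"},"force":{"type":"number"}},"required":["motion"]}

```bash
mkdir -p pics
cat > h.py <<'E'
import numpy as np, cv2
from cell import env
def cam(n):
    rgb,d=env.read_camera(n); c=env.calibration(n)
    return rgb,d,np.array(c["intrinsics"]),np.array(c["origin"]),np.array(c["attitude"])
def cloud(d,K,o,R):
    v,u=np.mgrid[:d.shape[0],:d.shape[1]]
    p=np.stack([(u-K[0,2])/K[0,0]*d,(v-K[1,2])/K[1,1]*d,d],-1)
    return p@R.T+o
def ray(u,v,K,o,R,z):
    r=R@np.array([(u-K[0,2])/K[0,0],(v-K[1,2])/K[1,1],1]); return o+r*(z-o[2])/r[2]
E
python3 - <<'E'
from h import *
for n in("scene","top"):
    rgb,d,K,o,R=cam(n); np.savez(f"{n}.npz",rgb=rgb,d=d,K=K,o=o,R=R)
    cv2.imwrite(f"pics/{n}.png",cv2.resize(rgb[:,:,::-1],(800,600),interpolation=cv2.INTER_CUBIC))
    print(n,K.round(1).tolist(),o.round(3),R.round(3).tolist(),(d==0).mean())
s=env.get_state();print({k:np.round(v,3).tolist() for k,v in s.items()})
E
```

```text
scene [[497.8, 0.0, 249.9], [0.0, 497.8, 195.4], [0.0, 0.0, 1.0]] [-0.306 -0.482  0.731] [[0.446, -0.5, 0.742], [-0.895, -0.251, 0.368], [0.002, -0.829, -0.56]] 0.0293731689453125
top [[386.4, 0.0, 250.6], [0.0, 386.4, 191.5], [0.0, 0.0, 1.0]] [ 0.416 -0.038  0.968] [[-0.024, -0.989, 0.145], [-1.0, 0.023, -0.006], [0.003, -0.145, -0.989]] 0.0042266845703125
{'time': 0.1, 'joint_positions': [1.257, 0.308, 1.508, 0.0, 1.328, -0.073], 'dq': [-0.0, -0.001, -0.002, 0.002, 0.0, -0.001], 'joint_efforts': [-0.001, -45.853, -25.261, -0.0, 0.006, 0.0], 'eef_pos': [0.137, 0.558, 0.204], 'tcp_rot': [[-0.971, 0.238, -0.001], [0.238, 0.971, -0.002], [0.0, -0.002, -1.0]], 'contact_force': [-0.74, -0.324, 0.733], 'ft_torque': [0.02, -0.022, -0.047], 'grasp_force': 0.0, 'grip_width': 0.086}
```

View pics/scene.png

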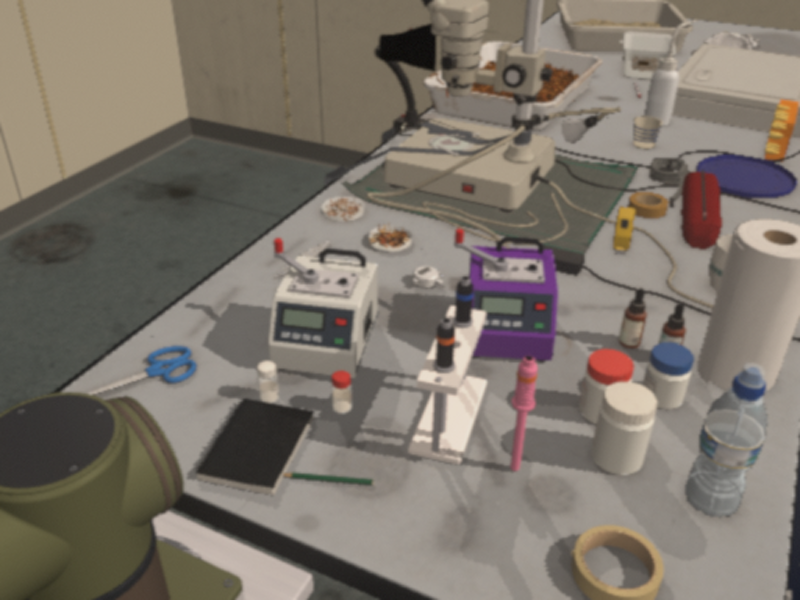

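View pics/top.png

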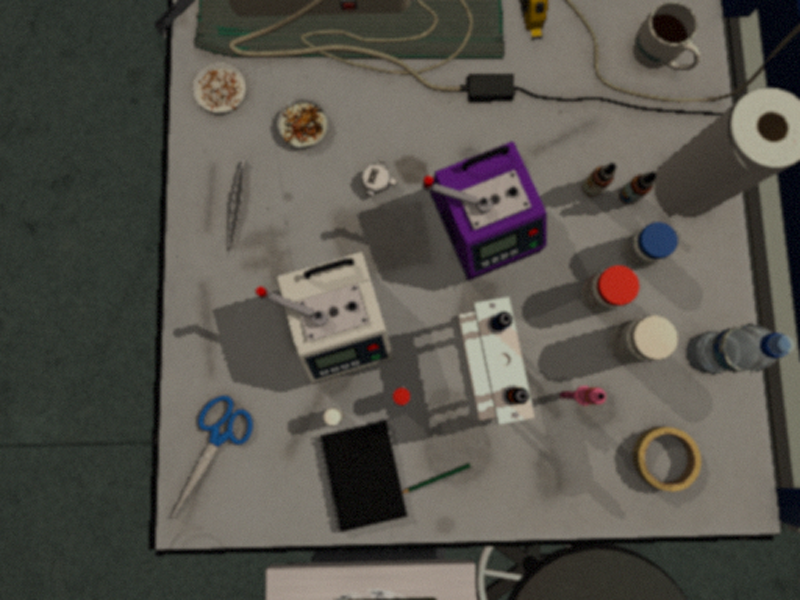

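Scene: the white calibrator sits at the left, centre about (335,320) in the top view, with its red knob at (261,292). The orange probe is at (516,395) and the blue one at (500,320). The vials are at (332,416) and (401,396). I'll zoom in on the well and stand.

Run:
```python
from h import *
import cv2
a=np.load("top.npz"); b=np.load("scene.npz")
t=a["rgb"][:,:,::-1]; s=b["rgb"][:,:,::-1]
c1=cv2.resize(t[155:250,155:255],(400,380),interpolation=cv2.INTER_CUBIC)
c2=cv2.resize(t[185:280,285:385],(400,380),interpolation=cv2.INTER_CUBIC)
c3=cv2.resize(s[145:200,165:245],(400,275),interpolation=cv2.INTER_CUBIC)
c3=cv2.hconcat([c3,cv2.resize(s[190:245,260:340],(400,275),interpolation=cv2.INTER_CUBIC)])
cv2.imwrite("pics/z.png",cv2.resize(cv2.vconcat([cv2.hconcat([c1,c2]),c3]),(732,600)))
for n,D in(("top",a),("scene",b)):
    P=cloud(D["d"],D["K"],D["o"],D["R"]); hsv=cv2.cvtColor(D["rgb"],cv2.COLOR_RGB2HSV)
    ok=D["d"]>0
    for name,m in(("red",((hsv[...,0]<6)|(hsv[...,0]>174))&(hsv[...,1]>170)&(hsv[...,2]>80)),
      ("orange",(hsv[...,0]>=6)&(hsv[...,0]<18)&(hsv[...,1]>150)&(hsv[...,2]>80))):
        k,l,st,ce=cv2.connectedComponentsWithStats((m&ok).astype(np.uint8))
        for i in range(1,k):
            if st[i,4]>=6: 
                q=P[l==i]; print(n,name,ce[i].round(1),st[i,4],np.median(q,0).round(4),"zmax",q[:,2].max().round(3))
    # heights
    if n=="top":
        for lo,hi,x0,x1,y0,y1,nm in((.105,.113,.3,.65,.0,.3,"case"),(.1135,.118,.3,.65,.0,.3,"block"),(.123,.133,.2,.6,-.4,-.0,"stand")):
            m=ok&(P[...,2]>lo)&(P[...,2]<hi)&(P[...,0]>x0)&(P[...,0]<x1)&(P[...,1]>y0)&(P[...,1]<y1)&((hsv[...,1]<60) if nm!="x" else True)
            k,l,st,ce=cv2.connectedComponentsWithStats(m.astype(np.uint8))
            for i in np.argsort(-st[1:,4])[:2]+1:
                q=P[l==i][:,:2].astype(np.float32); print(nm,st[i,4],cv2.minAreaRect(q*1000),P[l==i][:,2].mean().round(4))
```

```text
top red [273.8 115.1] 27 [ 0.7062 -0.0983  0.1462] zmax 0.149
top red [340.6 148.1] 9 [ 0.642  -0.2561  0.0915] zmax 0.094
top red [395.4 182.1] 508 [ 0.5595 -0.3785  0.0873] zmax 0.092
top red [166.6 186.2] 27 [0.5524 0.1389 0.1453] zmax 0.149
top red [238.4 221.9] 9 [ 0.4756 -0.0128  0.091 ] zmax 0.095
top red [256.5 253.3] 91 [ 0.4044 -0.0526  0.0565] zmax 0.061
top orange [136.2  46.8] 6 [0.9482 0.249  0.0143] zmax 0.017
top orange [192.6  75.9] 90 [0.8657 0.1004 0.0096] zmax 0.017
top orange [201.5  71.9] 8 [0.877  0.0779 0.0122] zmax 0.016
top orange [198.5  83.8] 12 [0.8456 0.0863 0.0075] zmax 0.012
top orange [190.2  86. ] 17 [0.8373 0.1069 0.0116] zmax 0.022
case 912 ((575.3104248046875, 59.67782974243164), (67.65673828125, 125.0531997680664), 4.839844703674316) 0.1092
case 597 ((510.98345947265625, 54.34178161621094), (75.87565612792969, 98.9123306274414), 15.032876014709473) 0.1091
block 607 ((525.4951782226562, 42.43442153930664), (59.834415435791016, 89.38967895507812), 14.729524612426758) 0.115
block 3 ((593.580078125, 15.90909194946289), (4.5623040199279785, 0.63407957
[... 356 characters left out ...]
[178.1 156.4] 19 [0.5503 0.1351 0.1414] zmax 0.147
scene red [345.3 196. ] 13 [ 0.64   -0.2573  0.0902] zmax 0.093
scene red [218.1 205.8] 12 [ 0.4745 -0.016   0.0901] zmax 0.093
scene red [392.3 234.4] 180 [ 0.5497 -0.3853  0.0874] zmax 0.091
scene red [218.3 242. ] 63 [ 0.3995 -0.0572  0.0568] zmax 0.06
scene orange [313.7  42.4] 7 [1.8258 0.2559 0.0497] zmax 0.053
scene orange [354.4  54.2] 183 [1.7708 0.0534 0.0438] zmax 0.066
scene orange [308.9  56.3] 36 [1.6402 0.2054 0.0511] zmax 0.072
scene orange [501.5  83. ] 301 [ 1.6065 -0.5331  0.0741] zmax 0.094
scene orange [285.3 218.2] 31 [ 0.3928 -0.2092  0.175 ] zmax 0.178
scene orange [337.4 242.9] 21 [ 0.3896 -0.3146  0.1566] zmax 0.159
```

View pics/z.png

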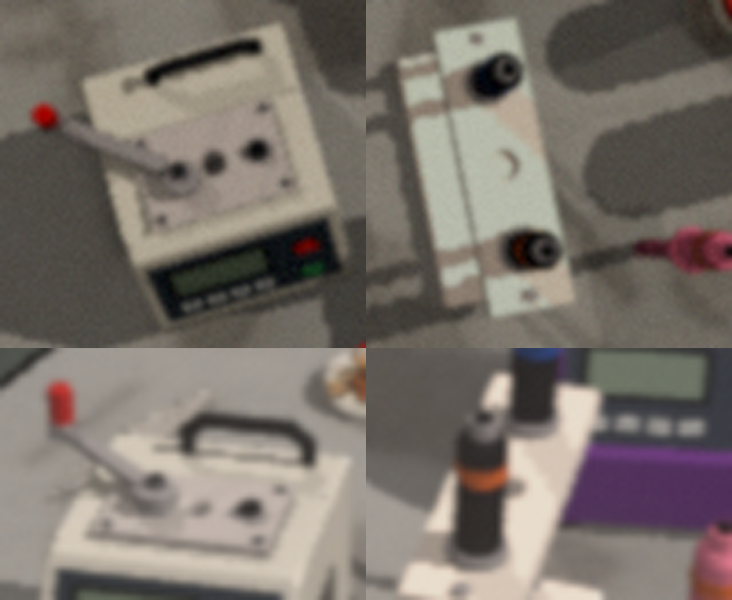

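Top-left crop: the lever pivot is at (175,172), the open well is the middle hole at (213,160), and the rubber plug is at (257,149). Top-right crop: orange probe at (530,250) in the near hole, blue at (495,75), empty centre hole at (508,163). I'll refine the well and pivot positions next.

```bash
cat >> h.py <<'E'
def units(target,st=None):
    s=st or env.get_state(); return (np.array(s["tcp_rot"]).T@(np.array(target)-np.array(s["eef_pos"]))/.05).round(2)
E
python3 - <<'E'
from h import *
D=np.load("top.npz");K,o,R=D["K"],D["o"],D["R"]
g=cv2.GaussianBlur(cv2.cvtColor(D["rgb"],cv2.COLOR_RGB2GRAY),(3,3),0).astype(float)
def dark(u,v,r,z):
    w=g[v-r:v+r+1,u-r:u+r+1]; W=np.clip(np.percentile(w,70)-15-w,0,None)
    yy,xx=np.mgrid[v-r:v+r+1,u-r:u+r+1]; c=((W*xx).sum()/W.sum(),(W*yy).sum()/W.sum())
    return np.round(c,2),ray(*c,K,o,R,z).round(4)
print("well",dark(213,199,5,.115));print("plug",dark(225,195,5,.118));print("pivot",dark(203,202,4,.127))
print("hole mid stand",dark(323,229,4,.128))
print(g[190:208,196:232].astype(int)[::1])
S=np.load("scene.npz")
gs=cv2.cvtColor(S["rgb"],cv2.COLOR_RGB2GRAY); print(gs[168:186,190:222])
for u,v in((205,177),(205.5,176.5)): print(ray(u,v,S["K"],S["o"],S["R"],.115).round(4))
w=np.array([.5254,.05,.115]); print("pred scene px",(lambda p:(S["K"]@p/p[2]).round(1))(S["R"].T@(w-S["o"])))
E
```

```text
well (array([212.65, 199.44]), array([0.5253, 0.042 , 0.115 ]))
plug (array([224.75, 195.71]), array([0.5326, 0.0148, 0.118 ]))
pivot (array([202.6 , 201.53]), array([0.5196, 0.063 , 0.127 ]))
hole mid stand (array([324.56, 228.59]), array([ 0.4543, -0.2011,  0.128 ]))
[[154 152 151 150 150 149 148 148 149 150 150 151 151 151 152 151 149 148
  148 148 148 149 152 152 151 151 150 149 150 151 150 150 151 148 141 138]
 [150 149 149 150 150 149 148 149 150 151 151 151 152 151 151 150 149 148
  148 148 149 150 152 151 151 150 148 145 142 141 142 145 149 148 142 138]
 [149 150 150 150 150 150 150 149 150 151 151 152 152 152 150 149 149 148
  148 148 149 151 152 152 150 146 139 128 119 115 119 129 139 144 143 140]
 [147 150 151 150 150 150 150 150 150 150 151 152 152 152 151 149 148 148
  148 149 150 152 152 151 147 137 120  98  81  74  82 101 122 135 140 140]
 [143 149 151 150 150 150 149 149 150 150 150 151 151 151 149 146 143 143
  145 148 151 152 151 147 138 121  95  66  43  36  46  71 102 124 137 140]
 [137 145 148 148 149 150 149 149 150 150 150 151 151 149 144 136 128 126
  131 139 1
[... 3627 characters left out ...]
 146 155 160 162 165 162 152
  144 149 165 178 183 179 167 146 124 102  84  79  86 108]
 [179 180 178 176 174 164 155 153 151 152 153 157 160 162 165 174 179 177
  175 176 180 183 184 182 179 170 156 142 129 120 126 137]
 [175 184 185 185 182 174 167 162 161 159 160 162 163 164 167 176 183 183
  183 182 184 183 184 183 183 182 179 173 161 151 152 159]
 [171 176 177 179 177 177 176 170 165 163 163 164 167 166 169 178 183 184
  184 184 184 184 184 184 183 183 182 181 178 174 174 175]
 [147 152 155 157 158 162 167 166 162 159 160 163 167 169 173 179 183 183
  183 184 184 183 184 183 184 184 182 182 180 177 170 166]]
[0.5327 0.0513 0.115 ]
[0.5352 0.0514 0.115 ]
pred scene px [203.9 178.6   1. ]
```

Call:
send_rows:
  motion:
    - {"gripper":1,"travel":[-0.9,-0.6,-0.2],"spin":0}
    - {"gripper":1,"travel":[-0.9,-0.6,-0.2],"spin":0}
    - {"gripper":1,"travel":[-0.9,-0.6,-0.2],"spin":0}
    - {"gripper":1,"travel":[-0.9,-0.6,-0.2],"spin":0}
    - {"gripper":1,"travel":[-0.9,-0.6,-0.2],"spin":0}

```text
time: 0.72
eef_pos: [0.3206, 0.3575, 0.2548]
tcp_rot: [[-0.971, 0.238, -0.0], [0.238, 0.971, -0.0], [0.0, -0.0, -1.0]]
contact_force: [0.4, -0.3, 0.6]
grip_width: 0.0852
grasp_force: 0.0
```

Call:
send_rows:
  motion:
    - {"gripper":1,"travel":[-0.9,-0.6,-0.1],"spin":0}
    - {"gripper":1,"travel":[-0.9,-0.6,0],"spin":0}
    - {"gripper":1,"travel":[-0.7,-0.7,0],"spin":0}
    - {"gripper":1,"travel":[-0.2,-1,0],"spin":0}
    - {"gripper":1,"travel":[-0.2,-1,0],"spin":0}

```text
time: 1.35
eef_pos: [0.414, 0.1334, 0.2593]
tcp_rot: [[-0.971, 0.239, -0.001], [0.239, 0.971, -0.0], [0.001, -0.001, -1.0]]
contact_force: [-0.1, 0.1, 0.2]
grip_width: 0.0852
grasp_force: 0.0
```

Call:
send_rows:
  motion:
    - {"gripper":1,"travel":[-0.2,-1,0],"spin":0}
    - {"gripper":1,"travel":[-0.2,-1,0],"spin":0}
    - {"gripper":1,"travel":[-0.2,-1,0],"spin":0}
    - {"gripper":1,"travel":[-0.2,-1,0],"spin":0}
    - {"gripper":1,"travel":[-0.2,-1,0],"spin":0}

```text
time: 1.98
eef_pos: [0.4025, -0.1211, 0.2596]
tcp_rot: [[-0.971, 0.239, -0.0], [0.239, 0.971, 0.0], [0.0, 0.0, -1.0]]
contact_force: [0.9, 0.2, -0.3]
grip_width: 0.0858
grasp_force: 0.0
```

Call:
send_rows:
  motion:
    - {"gripper":1,"travel":[-0.2,-0.8,0],"spin":0}
    - {"gripper":1,"travel":[-0.2,-0.8,0],"spin":0}
    - {"gripper":1,"travel":[0,0,0],"spin":0}
    - {"gripper":1,"travel":[0,0,0],"spin":0}
    - {"gripper":1,"travel":[0,0,0],"spin":0}

```text
time: 2.6
eef_pos: [0.4032, -0.2009, 0.2596]
tcp_rot: [[-0.971, 0.237, -0.0], [0.237, 0.971, 0.001], [0.001, 0.001, -1.0]]
contact_force: [0.6, -0.9, -0.0]
grip_width: 0.0858
grasp_force: 0.0
```

Run:
```python
from h import *
print(env.get_state()["eef_pos"], units([.403,-.2045,.153]))
S=np.load("scene.npz"); D=np.load("top.npz")
print("well scene",ray(208.9,179.5,S["K"],S["o"],S["R"],.115).round(4),"plug scene",ray(219,179.5,S["K"],S["o"],S["R"],.118).round(4))
print("well top",ray(213,199.2,D["K"],D["o"],D["R"],.115).round(4))
# stand probes from scene: black handle cloud, circle-fit axis
for n,A in(("scene",S),("top",D)):
    P=cloud(A["d"],A["K"],A["o"],A["R"]); g=A["rgb"].max(2)
    for nm,c in(("orange",(.403,-.2045)),("blue",(.501,-.188))):
        m=(A["d"]>0)&(P[...,2]>.138)&(P[...,2]<.188)&(np.hypot(P[...,0]-c[0],P[...,1]-c[1])<.02)
        q=P[m]
        from scipy.optimize import least_squares
        r=least_squares(lambda p:np.hypot(q[:,0]-p[0],q[:,1]-p[1])-.011,c,loss="soft_l1",f_scale=.001)
        print(n,nm,len(q),r.x.round(4),np.abs(r.fun).mean().round(4))
```

```text
[ 0.40321078 -0.2008705   0.25963983] [-0.01 -0.07  2.13]
well scene [0.5273 0.0376 0.115 ] plug scene [0.5338 0.0143 0.118 ]
well top [0.5258 0.0412 0.115 ]
scene orange 250 [ 0.402  -0.2037] 0.0008
scene blue 224 [ 0.5009 -0.188 ] 0.001
top orange 70 [ 0.4028 -0.2036] 0.0005
top blue 76 [ 0.5017 -0.188 ] 0.0007
```

Call:
send_rows:
  motion:
    - {"gripper":1,"travel":[0,-0.05,0.6],"spin":0}
    - {"gripper":1,"travel":[0,0,0.6],"spin":0}
    - {"gripper":1,"travel":[0,0,0.6],"spin":0}
    - {"gripper":1,"travel":[0,0,0.33],"spin":0}
    - {"gripper":0.3,"travel":[0,0,0],"spin":0}
  force: 40

```text
time: 3.22
eef_pos: [0.4019, -0.2028, 0.1523]
tcp_rot: [[-0.972, 0.237, -0.003], [0.237, 0.972, 0.002], [0.003, 0.001, -1.0]]
contact_force: [-0.2, 0.3, -0.2]
grip_width: 0.0699
grasp_force: 0.0
```

Call:
send_rows:
  motion:
    - {"gripper":0,"travel":[0,0,0],"spin":0}
    - {"gripper":0,"travel":[0,0,0],"spin":0}
    - {"gripper":0,"travel":[0,0,0],"spin":0}
    - {"gripper":0,"travel":[0,0,0],"spin":0}
    - {"gripper":0,"travel":[0,0,0],"spin":0}

```text
time: 3.85
eef_pos: [0.4037, -0.2047, 0.1543]
tcp_rot: [[-0.971, 0.239, 0.002], [0.239, 0.971, -0.001], [-0.002, 0.0, -1.0]]
contact_force: [-0.1, 1.7, 6.2]
grip_width: 0.0196
grasp_force: 39.0
```

Call:
send_rows:
  motion:
    - {"gripper":0,"travel":[0,0,-0.3],"spin":0}
    - {"gripper":0,"travel":[0,0,-0.5],"spin":0}
    - {"gripper":0,"travel":[0,0,-0.7],"spin":0}
    - {"gripper":0,"travel":[0,0,-0.7],"spin":0}
    - {"gripper":0,"travel":[0,0,-0.7],"spin":0}

```text
time: 4.47
eef_pos: [0.4024, -0.2044, 0.2992]
tcp_rot: [[-0.971, 0.239, -0.001], [0.239, 0.971, 0.0], [0.001, -0.0, -1.0]]
contact_force: [-0.1, 0.1, -0.2]
grip_width: 0.0194
grasp_force: 39.2
```

Run:
```python
from h import *
s=env.get_state(); print(s["eef_pos"],s["grip_width"],s["grasp_force"],s["contact_force"], units([.524,.040,.295]))
```

```text
[ 0.40237262 -0.20440273  0.29915464] 0.01937720348820926 39.21959459781647 [-0.05003726  0.08741772 -0.21552783] [-1.2   5.33  0.08]
```

Call:
send_rows:
  motion:
    - {"gripper":0,"travel":[-0.2,0.9,0],"spin":0}
    - {"gripper":0,"travel":[-0.2,0.9,0],"spin":0}
    - {"gripper":0,"travel":[-0.2,0.9,0],"spin":0}
    - {"gripper":0,"travel":[-0.2,0.9,0],"spin":0}
    - {"gripper":0,"travel":[-0.2,0.9,0],"spin":0}

```text
time: 5.1
eef_pos: [0.5053, 0.0033, 0.2981]
tcp_rot: [[-0.971, 0.239, -0.0], [0.239, 0.971, -0.0], [0.0, -0.001, -1.0]]
contact_force: [0.7, -0.4, -0.9]
grip_width: 0.0195
grasp_force: 39.3
```

Call:
send_rows:
  motion:
    - {"gripper":0,"travel":[-0.2,0.8,0],"spin":0}
    - {"gripper":0,"travel":[0,0,0.2],"spin":0}
    - {"gripper":0,"travel":[0,0,0.2],"spin":0}
    - {"gripper":0,"travel":[0,0,0],"spin":0}
    - {"gripper":0,"travel":[0,0,0],"spin":0}

```text
time: 5.72
eef_pos: [0.524, 0.0376, 0.2784]
tcp_rot: [[-0.971, 0.24, -0.0], [0.24, 0.971, -0.0], [0.0, -0.0, -1.0]]
contact_force: [0.2, -0.5, -1.5]
grip_width: 0.0195
grasp_force: 39.4
```

Run:
```python
from h import *
print(env.get_state()["eef_pos"])
c=[]
for n,(x,y) in(("scene",(150,60)),("top",(150,110))):
    rgb,d,K,o,R=cam(n); np.savez(f"{n}2.npz",rgb=rgb,d=d,K=K,o=o,R=R)
    c.append(cv2.resize(rgb[y:y+140,x:x+93,::-1],(398,600),interpolation=cv2.INTER_CUBIC))
cv2.imwrite("pics/b.png",cv2.hconcat(c))
```

```text
[0.52400564 0.03758524 0.27836792]
```

View pics/b.png

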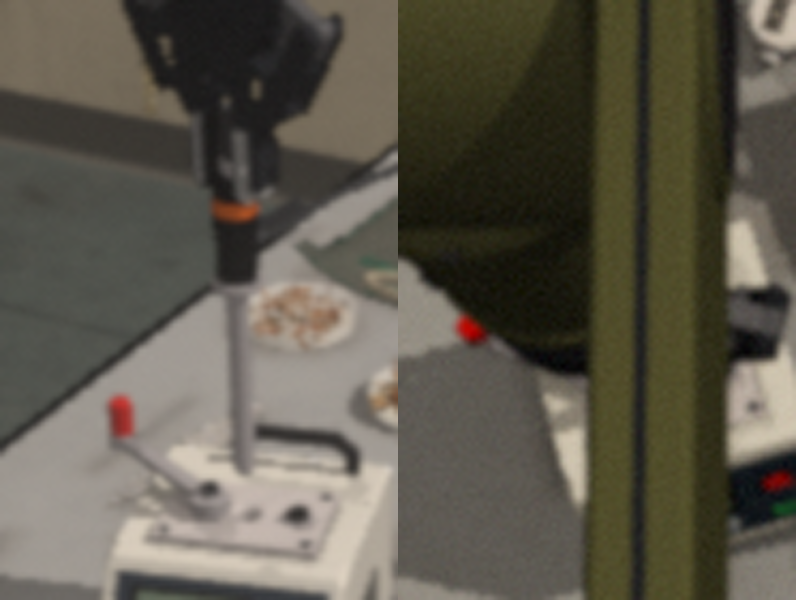

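The left half shows the held probe hanging vertically. Its tip is at crop (243,470), above the well at (252,512), and the ring shows below the fingers. The grasp is therefore higher on the handle than I intended, so I'll measure it.

Run:
```python
from h import *
from scipy.optimize import least_squares
A=np.load("scene2.npz");K,o,R=A["K"],A["o"],A["R"];P=cloud(A["d"],K,o,R)
hsv=cv2.cvtColor(A["rgb"],cv2.COLOR_RGB2HSV)
m=(A["d"]>0)&(np.hypot(P[...,0]-.525,P[...,1]-.04)<.03)&(P[...,2]>.12)
for z in np.arange(.12,.30,.01):
    q=P[m&(abs(P[...,2]-z)<.005)]
    if len(q): print(round(z,3),len(q),q.mean(0).round(4),np.ptp(q,axis=0)[:2].round(3))
mo=m&(hsv[...,0]>=4)&(hsv[...,0]<18)&(hsv[...,1]>130); print("ring",P[mo].mean(0).round(4),mo.sum())
for nm,lo,hi,r in(("stem",.14,.22,.006),("handle",.235,.26,.011)):
    q=P[m&(P[...,2]>lo)&(P[...,2]<hi)]
    f=least_squares(lambda p:np.hypot(q[:,0]-p[0]-p[2]*(q[:,2]-.2),q[:,1]-p[1]-p[3]*(q[:,2]-.2))-r,(.525,.04,0,0),loss="soft_l1",f_scale=.001) 
    print(nm,f.x.round(4),len(q),abs(f.fun).mean())
# pixel centreline of the stem by depth mask
for v in range(128,172,3):
    w=np.where(m[v,190:225])[0]+190
    if len(w): print(v,w.min(),w.max(),end=" | ")
```

```text
0.12 21 [0.5155 0.0422 0.1222] [0.033 0.048]
0.13 43 [0.5144 0.0576 0.1281] [0.021 0.018]
0.14 2 [0.52   0.0381 0.1445] [0.002 0.002]
0.15 19 [0.5187 0.0382 0.151 ] [0.007 0.009]
0.16 16 [0.5192 0.0381 0.1601] [0.007 0.009]
0.17 20 [0.5189 0.0376 0.1696] [0.01 0.01]
0.18 20 [0.5198 0.0379 0.1794] [0.008 0.012]
0.19 23 [0.5195 0.0373 0.1898] [0.01  0.012]
0.2 23 [0.5192 0.0373 0.1996] [0.012 0.011]
0.21 24 [0.5189 0.0367 0.2096] [0.011 0.011]
0.22 20 [0.5187 0.0373 0.2192] [0.008 0.011]
0.23 21 [0.5174 0.0359 0.2302] [0.007 0.009]
0.24 22 [0.5185 0.0352 0.2404] [0.01  0.009]
0.25 17 [0.5147 0.0342 0.2515] [0.013 0.018]
0.26 54 [0.515  0.0338 0.259 ] [0.024 0.025]
0.27 47 [0.5153 0.0339 0.2699] [0.014 0.02 ]
0.28 42 [0.5155 0.0332 0.2801] [0.019 0.021]
0.29 48 [0.5158 0.034  0.2897] [0.019 0.02 ]
ring [0.5149 0.0324 0.2975] 44
stem [ 0.5228  0.0394 -0.0135 -0.0295] 160 0.0011154994055012964
handle [ 0.5442  0.0444 -0.4053 -0.1209] 76 0.0020786837382696112
128 200 209 | 131 203 207 | 134 203 207 | 137 203 207 | 140 203 207 | 143 203 208 | 146 203 208 | 149 203 208 | 152 203 208 | 155 204 208 | 158 204 208 | 161 204 208 | 164 204 208 | 167 204 208 | 170 205 207 |
```

```bash
cat >> h.py <<'E'
from scipy.optimize import least_squares
def stem(zlo,zhi,c=(.525,.04)):
    rgb,d,K,o,R=cam("scene"); P=cloud(d,K,o,R)
    q=P[(d>0)&(np.hypot(P[...,0]-c[0],P[...,1]-c[1])<.02)&(P[...,2]>zlo)&(P[...,2]<zhi)]
    f=least_squares(lambda p:np.hypot(q[:,0]-p[0],q[:,1]-p[1])-.006,c,loss="soft_l1",f_scale=.001)
    return f.x,len(q),rgb,d,K,o,R
E
python3 - <<'E'
from h import *
for a,b in((.147,.18),(.18,.215),(.215,.25)): print(stem(a,b)[0].round(4))
A=np.load("scene2.npz");K,o,R=A["K"],A["o"],A["R"]
g=cv2.cvtColor(A["rgb"],cv2.COLOR_RGB2GRAY)
for v in(140,150,160,166,169): print(v,g[v,199:213])
for p in((.5235,.041,.16),(.5235,.0387,.16),(.5258,.0412,.115),(.5235,.0387,.205)):
    c=R.T@(np.array(p)-o); print(p,(K@c/c[2])[:2].round(2))
E
```

```text
[0.5235 0.0405]
[0.5233 0.04  ]
[0.5238 0.0393]
140 [156 154 154 148 124 102 106 120 128 129 130 130 135 139]
150 [156 155 157 151 131 108 103 115 128 138 147 155 156 156]
160 [169 165 161 159 147 119 103 111 123 126 100  64  53  54]
166 [158 154 154 150 135 112 101 110 122 135 153 169 175 177]
169 [203 203 202 202 197 172 135 116 122 143 171 187 191 192]
(0.5235, 0.041, 0.16) [205.88 163.14]
(0.5235, 0.0387, 0.16) [206.76 163.37]
(0.5258, 0.0412, 0.115) [207.23 179.45]
(0.5235, 0.0387, 0.205) [205.82 145.79]
```

Call:
send_rows:
  motion:
    - {"gripper":0,"travel":[-0.03,0.02,0.1],"spin":0}
    - {"gripper":0,"travel":[0,0,0.2],"spin":0}
    - {"gripper":0,"travel":[0,0,0.15],"spin":0}
    - {"gripper":0,"travel":[0,0,0.05],"spin":0}
    - {"gripper":0,"travel":[0,0,0],"spin":0}

```text
time: 6.6
eef_pos: [0.5259, 0.0392, 0.253]
tcp_rot: [[-0.971, 0.238, -0.001], [0.238, 0.971, 0.0], [0.001, -0.0, -1.0]]
contact_force: [0.1, 0.2, -1.8]
grip_width: 0.0197
grasp_force: 39.4
```

Run:
```python
from h import *
s=env.get_state(); print(s["eef_pos"],s["contact_force"])
x,n,rgb,*_=stem(.13,.16); print(x,n)
cv2.imwrite("pics/c.png",cv2.resize(rgb[140:200,165:245,::-1],(800,600),interpolation=cv2.INTER_CUBIC))
```

```text
[0.5258935  0.03922041 0.25295646] [ 0.11715034  0.15243935 -1.78890099]
[0.52452487 0.04218461] 60
```

View pics/c.png

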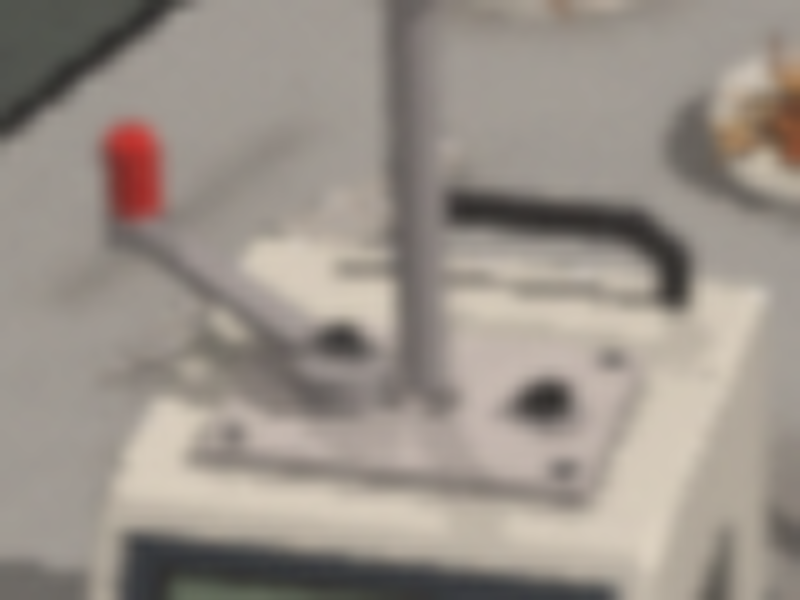

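The stem at (425,390) meets the block with the dark hole edge showing on both sides (390 and 447), so it is centred on the mouth. Descending gently.

Call:
send_rows:
  motion:
    - {"gripper":0,"travel":[0,0,0.04],"spin":0}
    - {"gripper":0,"travel":[0,0,0.04],"spin":0}
    - {"gripper":0,"travel":[0,0,0.04],"spin":0}
    - {"gripper":0,"travel":[0,0,0.04],"spin":0}
    - {"gripper":0,"travel":[0,0,0.04],"spin":0}

```text
time: 7.28
eef_pos: [0.5261, 0.0392, 0.2432]
tcp_rot: [[-0.971, 0.238, 0.0], [0.238, 0.971, -0.0], [-0.0, -0.0, -1.0]]
contact_force: [-0.2, 0.6, -1.5]
grip_width: 0.0197
grasp_force: 39.4
```

Call:
send_rows:
  motion:
    - {"gripper":0,"travel":[0,0,0.04],"spin":0}
    - {"gripper":0,"travel":[0,0,0.04],"spin":0}
    - {"gripper":0,"travel":[0,0,0.04],"spin":0}
    - {"gripper":0,"travel":[0,0,0.04],"spin":0}
    - {"gripper":0,"travel":[0,0,0.04],"spin":0}

```text
time: 7.9
eef_pos: [0.5261, 0.0392, 0.2332]
tcp_rot: [[-0.971, 0.239, -0.0], [0.239, 0.971, 0.0], [0.0, 0.0, -1.0]]
contact_force: [-0.2, -0.7, -1.1]
grip_width: 0.0198
grasp_force: 39.4
```

Call:
send_rows:
  motion:
    - {"gripper":0,"travel":[0,0,0.04],"spin":0}
    - {"gripper":0,"travel":[0,0,0.04],"spin":0}
    - {"gripper":0,"travel":[0,0,0.04],"spin":0}
    - {"gripper":0,"travel":[0,0,0.04],"spin":0}
    - {"gripper":0,"travel":[0,0,0.04],"spin":0}

```text
time: 8.52
eef_pos: [0.5283, 0.0391, 0.2258]
tcp_rot: [[-0.971, 0.238, 0.006], [0.239, 0.971, -0.0], [-0.006, 0.001, -1.0]]
contact_force: [-1.1, -0.3, 8.4]
grip_width: 0.0195
grasp_force: 40.3
```

Call:
send_rows:
  motion:
    - {"gripper":0,"travel":[0,0,0.03],"spin":0}
    - {"gripper":0,"travel":[0,0,0.03],"spin":0}
    - {"gripper":0,"travel":[0,0,0.03],"spin":0}
    - {"gripper":0,"travel":[0,0,0.03],"spin":0}
    - {"gripper":0,"travel":[0,0,0.03],"spin":0}

```text
time: 9.15
eef_pos: [0.5271, 0.0392, 0.2169]
tcp_rot: [[-0.971, 0.239, 0.003], [0.239, 0.971, 0.0], [-0.003, 0.001, -1.0]]
contact_force: [-0.7, 0.5, 5.1]
grip_width: 0.0195
grasp_force: 40.0
```

Call:
send_rows:
  motion:
    - {"gripper":0,"travel":[0,0,0.03],"spin":0}
    - {"gripper":0,"travel":[0,0,0.03],"spin":0}
    - {"gripper":0,"travel":[0,0,0.03],"spin":0}
    - {"gripper":0,"travel":[0,0,0.03],"spin":0}
    - {"gripper":0,"travel":[0,0,0.03],"spin":0}

```text
time: 9.78
eef_pos: [0.5267, 0.0392, 0.2089]
tcp_rot: [[-0.971, 0.238, 0.002], [0.238, 0.971, 0.0], [-0.002, 0.0, -1.0]]
contact_force: [0.2, 0.2, 3.9]
grip_width: 0.0194
grasp_force: 40.0
```

Call:
send_rows:
  motion:
    - {"gripper":0,"travel":[0,0,0.02],"spin":0}
    - {"gripper":0,"travel":[0,0,0.02],"spin":0}
    - {"gripper":0,"travel":[0,0,0.02],"spin":0}
    - {"gripper":0,"travel":[0,0,0.02],"spin":0}
    - {"gripper":0,"travel":[0,0,0.02],"spin":0}

```text
time: 10.4
eef_pos: [0.5261, 0.0392, 0.2033]
tcp_rot: [[-0.971, 0.238, 0.0], [0.238, 0.971, 0.0], [-0.0, 0.0, -1.0]]
contact_force: [-0.8, 0.3, 5.2]
grip_width: 0.0196
grasp_force: 40.0
```

Call:
send_rows:
  motion:
    - {"gripper":0,"travel":[0,0,0.02],"spin":0}
    - {"gripper":0,"travel":[0,0,0.02],"spin":0}
    - {"gripper":0,"travel":[0,0,0.02],"spin":0}
    - {"gripper":0,"travel":[0,0,0.02],"spin":0}
    - {"gripper":0,"travel":[0,0,0.02],"spin":0}

```text
time: 11.02
eef_pos: [0.5261, 0.0392, 0.1984]
tcp_rot: [[-0.971, 0.238, 0.0], [0.238, 0.971, 0.0], [-0.0, 0.0, -1.0]]
contact_force: [0.4, -0.1, 5.1]
grip_width: 0.0199
grasp_force: 40.0
```

Call:
send_rows:
  motion:
    - {"gripper":0,"travel":[0,0,0.02],"spin":0}
    - {"gripper":0,"travel":[0,0,0.02],"spin":0}
    - {"gripper":0,"travel":[0,0,0.02],"spin":0}
    - {"gripper":0,"travel":[0,0,0.02],"spin":0}
    - {"gripper":0,"travel":[0,0,0.02],"spin":0}

```text
time: 11.65
eef_pos: [0.5262, 0.0393, 0.1934]
tcp_rot: [[-0.971, 0.238, 0.0], [0.238, 0.971, 0.0], [-0.0, 0.0, -1.0]]
contact_force: [-0.1, -0.2, 6.0]
grip_width: 0.02
grasp_force: 40.1
```

Call:
send_rows:
  motion:
    - {"gripper":0,"travel":[0,0,0.02],"spin":0}
    - {"gripper":0,"travel":[0,0,0.02],"spin":0}
    - {"gripper":0,"travel":[0,0,0.02],"spin":0}
    - {"gripper":0,"travel":[0,0,0.02],"spin":0}
    - {"gripper":0,"travel":[0,0,0],"spin":0}

```text
time: 12.28
eef_pos: [0.526, 0.0393, 0.1892]
tcp_rot: [[-0.971, 0.239, -0.0], [0.239, 0.971, 0.0], [0.0, 0.0, -1.0]]
contact_force: [0.8, 0.1, 5.1]
grip_width: 0.0197
grasp_force: 40.0
```

Call:
send_rows:
  motion:
    - {"gripper":0,"travel":[0,0,0.02],"spin":0}
    - {"gripper":0,"travel":[0,0,0.02],"spin":0}
    - {"gripper":0,"travel":[0,0,0.02],"spin":0}
    - {"gripper":0,"travel":[0,0,0.02],"spin":0}
    - {"gripper":0,"travel":[0,0,0],"spin":0}

```text
time: 12.9
eef_pos: [0.526, 0.0393, 0.1852]
tcp_rot: [[-0.971, 0.239, -0.0], [0.239, 0.971, 0.0], [0.0, 0.0, -1.0]]
contact_force: [0.8, 0.7, 4.8]
grip_width: 0.0197
grasp_force: 40.0
```

Call:
send_rows:
  motion:
    - {"gripper":0,"travel":[0,0,0.02],"spin":0}
    - {"gripper":0,"travel":[0,0,0.02],"spin":0}
    - {"gripper":0,"travel":[0,0,0.02],"spin":0}
    - {"gripper":0,"travel":[0,0,0.02],"spin":0}
    - {"gripper":0,"travel":[0,0,0],"spin":0}

```text
time: 13.52
eef_pos: [0.5258, 0.0393, 0.181]
tcp_rot: [[-0.971, 0.238, -0.001], [0.238, 0.971, 0.0], [0.001, 0.0, -1.0]]
contact_force: [-0.1, 0.7, 2.4]
grip_width: 0.0193
grasp_force: 39.8
```

Call:
send_rows:
  motion:
    - {"gripper":0,"travel":[0,0,0.02],"spin":0}
    - {"gripper":0,"travel":[0,0,0.02],"spin":0}
    - {"gripper":0,"travel":[0,0,0.02],"spin":0}
    - {"gripper":0,"travel":[0,0,0.02],"spin":0}
    - {"gripper":0,"travel":[0,0,0],"spin":0}

```text
time: 14.15
eef_pos: [0.526, 0.0393, 0.1772]
tcp_rot: [[-0.971, 0.239, -0.0], [0.239, 0.971, 0.0], [0.0, 0.0, -1.0]]
contact_force: [0.1, 0.6, 3.4]
grip_width: 0.02
grasp_force: 39.9
```

Call:
send_rows:
  motion:
    - {"gripper":0,"travel":[0,0,0.02],"spin":0}
    - {"gripper":0,"travel":[0,0,0.02],"spin":0}
    - {"gripper":0,"travel":[0,0,0.02],"spin":0}
    - {"gripper":0,"travel":[0,0,0.02],"spin":0}
    - {"gripper":0,"travel":[0,0,0],"spin":0}

```text
time: 14.78
eef_pos: [0.5271, 0.0392, 0.1746]
tcp_rot: [[-0.971, 0.238, 0.003], [0.238, 0.971, -0.0], [-0.003, 0.001, -1.0]]
contact_force: [-0.5, 0.9, 10.5]
grip_width: 0.0197
grasp_force: 40.6
```

The force jumped to 10.5 N at about 75 mm depth, so the tip is on the stop. I'll hold briefly, then release.

Call:
send_rows:
  motion:
    - {"gripper":0,"travel":[0,0,0.005],"spin":0}
    - {"gripper":0,"travel":[0,0,0],"spin":0}
    - {"gripper":0,"travel":[0,0,0],"spin":0}
    - {"gripper":0,"travel":[0,0,0],"spin":0}
    - {"gripper":0,"travel":[0,0,0],"spin":0}

```text
time: 15.4
eef_pos: [0.5272, 0.0392, 0.1746]
tcp_rot: [[-0.971, 0.238, 0.003], [0.238, 0.971, 0.0], [-0.003, 0.001, -1.0]]
contact_force: [-0.1, 0.4, 12.3]
grip_width: 0.0194
grasp_force: 40.7
```

Call:
send_rows:
  motion:
    - {"gripper":0.4,"travel":[0,0,0],"spin":0}
    - {"gripper":0.5,"travel":[0,0,0],"spin":0}
    - {"gripper":0.5,"travel":[0,0,0],"spin":0}
    - {"gripper":0.5,"travel":[0,0,0],"spin":0}
    - {"gripper":0.5,"travel":[0,0,0],"spin":0}

```text
time: 16.02
eef_pos: [0.5259, 0.0391, 0.1728]
tcp_rot: [[-0.971, 0.238, -0.001], [0.238, 0.971, -0.0], [0.0, -0.0, -1.0]]
contact_force: [-0.2, -0.1, -0.3]
grip_width: 0.0427
grasp_force: 0.0
```

Call:
send_rows:
  motion:
    - {"gripper":0.5,"travel":[0,0,-0.6],"spin":0}
    - {"gripper":0.5,"travel":[0,0,-0.9],"spin":0}
    - {"gripper":0.5,"travel":[0,0,-0.9],"spin":0}
    - {"gripper":0,"travel":[-0.6,0.5,0],"spin":1}
    - {"gripper":0,"travel":[-0.5,0.5,0],"spin":1}

```text
time: 16.65
eef_pos: [0.5943, 0.0717, 0.2945]
tcp_rot: [[-0.899, 0.439, 0.003], [0.439, 0.899, 0.0], [-0.003, 0.001, -1.0]]
contact_force: [-0.1, -1.0, -0.9]
grip_width: 0.0068
grasp_force: 0.0
```

Call:
send_rows:
  motion:
    - {"gripper":0,"travel":[0,0,0],"spin":1}
    - {"gripper":0,"travel":[0,0,0],"spin":1}
    - {"gripper":0,"travel":[0,0,0],"spin":1}
    - {"gripper":0,"travel":[0,0,0],"spin":1}
    - {"gripper":0,"travel":[0,0,0],"spin":1}

```text
time: 17.27
eef_pos: [0.593, 0.0714, 0.2929]
tcp_rot: [[-0.559, 0.829, -0.0], [0.829, 0.559, -0.0], [0.0, -0.0, -1.0]]
contact_force: [0.1, -0.0, -0.2]
grip_width: -0.0001
grasp_force: 0.0
```

Call:
send_rows:
  motion:
    - {"gripper":0,"travel":[0,0,0],"spin":1}
    - {"gripper":0,"travel":[0,0,0],"spin":1}
    - {"gripper":0,"travel":[0,0,0],"spin":1}
    - {"gripper":0,"travel":[0,0,0],"spin":1}
    - {"gripper":0,"travel":[0,0,0],"spin":1}

```text
time: 17.9
eef_pos: [0.593, 0.0714, 0.2929]
tcp_rot: [[-0.07, 0.998, -0.0], [0.998, 0.07, -0.0], [-0.0, -0.0, -1.0]]
contact_force: [-0.2, -0.8, 0.6]
grip_width: -0.0001
grasp_force: 0.0
```

Run:
```python
from h import *
s=env.get_state(); print(s["eef_pos"],s["joint_positions"],np.round(s["tcp_rot"],3).tolist(), units([.589,.122,.14]))
rgb,d,K,o,R=cam("scene");P=cloud(d,K,o,R);hsv=cv2.cvtColor(rgb,cv2.COLOR_RGB2HSV)
m=(d>0)&((hsv[...,0]<6)|(hsv[...,0]>174))&(hsv[...,1]>150)&(np.hypot(P[...,0]-.55,P[...,1]-.137)<.03)
print("knob surf",P[m].mean(0).round(4))
for a,b in((.12,.145),): print("stem",stem(a,b)[0].round(4))
q=P[(d>0)&(np.hypot(P[...,0]-.526,P[...,1]-.041)<.018)&(P[...,2]>.12)]; print("probe top z",np.sort(q[:,2])[-5:])
cv2.imwrite("pics/d.png",cv2.resize(rgb[80:230,130:330,::-1],(800,600),interpolation=cv2.INTER_CUBIC))
```

```text
[0.59304968 0.07135212 0.29291411] [ 4.90579437e-02  2.86699952e-01  1.31421809e+00 -3.98842737e-05
  1.54095064e+00 -2.08446536e-02] [[-0.07, 0.998, -0.0], [0.998, 0.07, -0.0], [-0.0, -0.0, -1.0]] [ 1.02 -0.01  3.06]
knob surf [0.5501 0.1359 0.1398]
stem [0.5183 0.0449]
probe top z [0.40956087 0.41104129 0.41173354 0.41301567 0.41388077]
```

View pics/d.png

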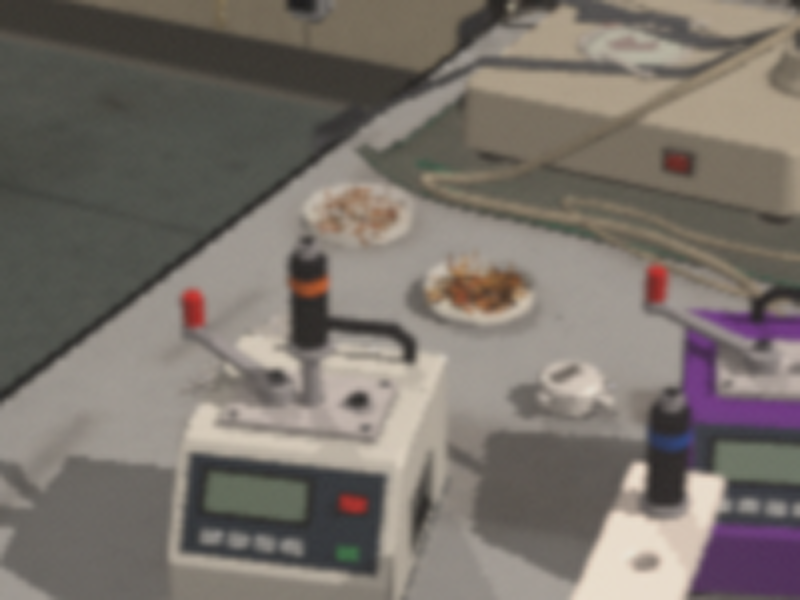

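The probe stands upright in the well (handle at (308,300) in the crop), and the lever is still open with the knob at (192,308). I'll move behind the knob.

Call:
send_rows:
  motion:
    - {"gripper":0,"travel":[0.5,0,0],"spin":0}
    - {"gripper":0,"travel":[0.52,0,0],"spin":0}
    - {"gripper":0,"travel":[0,0,0],"spin":1}
    - {"gripper":0,"travel":[0,0,0],"spin":1}
    - {"gripper":0,"travel":[0,0,0],"spin":1}

```text
time: 18.62
eef_pos: [0.5893, 0.1224, 0.2929]
tcp_rot: [[0.239, 0.971, -0.0], [0.971, -0.239, -0.0], [-0.0, -0.0, -1.0]]
contact_force: [0.1, -0.4, -0.4]
grip_width: 0.0003
grasp_force: 0.0
```

Call:
send_rows:
  motion:
    - {"gripper":0,"travel":[0,0,0.8],"spin":0}
    - {"gripper":0,"travel":[0,0,0.8],"spin":0}
    - {"gripper":0,"travel":[0,0,0.8],"spin":0}
    - {"gripper":0,"travel":[0,0,0.4],"spin":0}
    - {"gripper":0,"travel":[0,0,0.24],"spin":0}

```text
time: 19.25
eef_pos: [0.5887, 0.1221, 0.1396]
tcp_rot: [[0.237, 0.972, -0.002], [0.972, -0.237, -0.0], [-0.001, -0.002, -1.0]]
contact_force: [1.0, -0.3, 1.6]
grip_width: 0.0
grasp_force: 0.0
```

```bash
cat > arc.py <<'E'
from h import *
import sys
off=float(sys.argv[1]); piv=np.array([.5206,.0607])
s=env.get_state(); p=np.array(s["eef_pos"]); R=np.array(s["tcp_rot"])
print(p.round(4),R[:2,1].round(3))
ths=[float(a) for a in sys.argv[2:]]
for t in ths: # lever world angle deg
    a=np.radians(t); k=piv+.085*np.array([np.cos(a),np.sin(a)]); q=np.array([*(k+off*np.array([np.sin(a),-np.cos(a)])),.14])
    ty=np.arctan2(-np.cos(a),np.sin(a)); cur=np.arctan2(R[1,1],R[0,1]); dth=np.degrees(ty-cur)
    print(t,q.round(4),"units",(R.T@(q-p)/.05).round(2),"spin",(-dth/6).round(2))
    p=q; c,n=np.cos(ty),np.sin(ty); R=np.array([[-0+n*-1*-1*0+ -(-n),0,0],[0,0,0],[0,0,0]])*0
    R[:,1]=[c,n,0]; R[:,2]=[0,0,-1]; R[:,0]=np.cross(R[:,1],R[:,2])
E
sed -i 's/; R=np.array(\[\[-0.*$/; R=np.zeros((3,3))/' arc.py
python3 arc.py .024 68 76 84 92 100
```

```text
[0.5887 0.1221 0.1396] [ 0.972 -0.237]
68.0 [0.5747 0.1305 0.14  ] units [ 0.1  -0.31 -0.01] spin 1.38
76.0 [0.5645 0.1374 0.14  ] units [ 0.05 -0.24  0.  ] spin -1.33
84.0 [0.5534 0.1427 0.14  ] units [ 0.05 -0.24  0.  ] spin -1.33
92.0 [0.5416 0.1465 0.14  ] units [ 0.05 -0.24  0.  ] spin -1.33
100.0 [0.5295 0.1486 0.14  ] units [ 0.05 -0.24  0.  ] spin -1.33
```

Call:
send_rows:
  motion:
    - {"gripper":0,"travel":[0.1,-0.31,0],"spin":1}
    - {"gripper":0,"travel":[0.03,-0.18,0],"spin":-1}
    - {"gripper":0,"travel":[0.03,-0.18,0],"spin":-1}
    - {"gripper":0,"travel":[0.03,-0.18,0],"spin":-1}
    - {"gripper":0,"travel":[0.03,-0.18,0],"spin":-1}

```text
time: 19.88
eef_pos: [0.5421, 0.1436, 0.1419]
tcp_rot: [[-0.078, 0.997, 0.002], [0.997, 0.078, 0.0], [0.0, 0.002, -1.0]]
contact_force: [-0.2, 0.6, 0.7]
grip_width: -0.0001
grasp_force: 0.0
```

```bash
python3 arc.py .024 92 100 | tail -3
python3 - <<'E'
from h import *
rgb,d,K,o,R=cam("scene");P=cloud(d,K,o,R);hsv=cv2.cvtColor(rgb,cv2.COLOR_RGB2HSV)
m=(d>0)&((hsv[...,0]<6)|(hsv[...,0]>174))&(hsv[...,1]>150)&(np.hypot(P[...,0]-.52,P[...,1]-.137)<.06)&(P[...,2]>.12)
k=P[m].mean(0);print("knob surf",k.round(4),m.sum(),"ang",np.degrees(np.arctan2(k[1]-.0607+.002,k[0]-.5206+.004)))
E
```

```text
[0.5421 0.1436 0.1419] [0.997 0.078]
92.0 [0.5416 0.1465 0.14  ] units [ 0.06 -0.    0.04] spin 0.41
100.0 [0.5295 0.1486 0.14  ] units [ 0.05 -0.24  0.  ] spin -1.33
knob surf [0.5492 0.1353 0.1402] 25 ang 66.94119626927306
```

Run:
```python
from h import *
rgb,*_=cam("scene")
cv2.imwrite("pics/e.png",cv2.resize(rgb[110:200,140:260,::-1],(800,600),interpolation=cv2.INTER_CUBIC))
```

```text
(no output)
```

View pics/e.png

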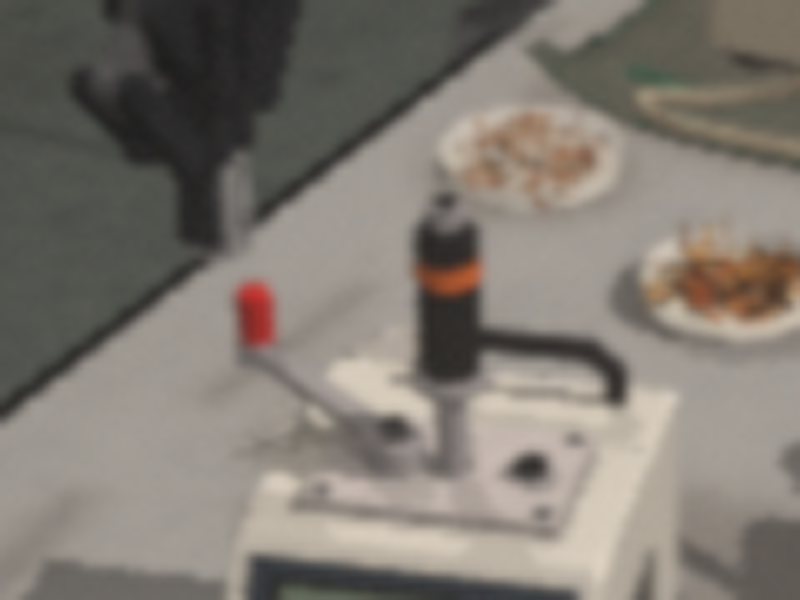

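The fingers end at (225,245), clearly above and behind the knob at (255,312), so they passed over it. I'll measure the real fingertip height.

Run:
```python
from h import *
s=env.get_state();print(np.round(s["eef_pos"],4),np.round(s["joint_positions"],3))
rgb,d,K,o,R=cam("scene");P=cloud(d,K,o,R)
c=R.T@(np.array(s["eef_pos"])-o);print("TCP px",(K@c/c[2])[:2])
for v in range(128,152,2): print(v,[tuple(P[v,u].round(3)) for u in(169,171,173,175,177)])
```

```text
[0.5411 0.1436 0.1417] [0.184 0.341 1.628 0.    1.172 0.109]
TCP px [172.96951025 156.65637845]
128 [(np.float64(0.538), np.float64(0.145), np.float64(0.218)), (np.float64(0.527), np.float64(0.131), np.float64(0.227)), (np.float64(0.536), np.float64(0.132), np.float64(0.222)), (np.float64(0.544), np.float64(0.132), np.float64(0.219)), (np.float64(0.552), np.float64(0.132), np.float64(0.215))]
130 [(np.float64(0.515), np.float64(0.128), np.float64(0.227)), (np.float64(0.527), np.float64(0.131), np.float64(0.222)), (np.float64(0.538), np.float64(0.134), np.float64(0.216)), (np.float64(0.543), np.float64(0.132), np.float64(0.214)), (np.float64(0.551), np.float64(0.132), np.float64(0.21))]
132 [(np.float64(0.517), np.float64(0.13), np.float64(0.221)), (np.float64(0.524), np.float64(0.13), np.float64(0.218)), (np.float64(0.534), np.float64(0.132), np.float64(0.213)), (np.float64(0.548), np.float64(0.136), np.float64(0.206)), (np.float64(2.346), np.float64(1.42), np.float64(-0.896))]
134 [(np.float64(0.511), np.float64(0.127), np.float64(0.219)), (np.float64(0.526), np.float64(0.132), np.f
[... 1879 characters left out ...]
0.539), np.float64(0.133), np.float64(0.174)), (np.float64(0.803), np.float64(0.318), np.float64(0.002))]
148 [(np.float64(0.785), np.float64(0.335), np.float64(-0.0)), (np.float64(0.532), np.float64(0.14), np.float64(0.171)), (np.float64(0.535), np.float64(0.137), np.float64(0.17)), (np.float64(0.792), np.float64(0.318), np.float64(0.0)), (np.float64(0.794), np.float64(0.312), np.float64(0.001))]
150 [(np.float64(0.776), np.float64(0.33), np.float64(-0.002)), (np.float64(0.773), np.float64(0.32), np.float64(0.002)), (np.float64(0.777), np.float64(0.315), np.float64(0.002)), (np.float64(0.777), np.float64(0.308), np.float64(0.003)), (np.float64(0.791), np.float64(0.311), np.float64(-0.005))]
```

Real fingertips are at z ≈ 0.170 with TCP at 0.142, about 28 mm above it, so I need TCP z ≈ 0.102. I'll go back behind the knob and down.

Call:
send_rows:
  motion:
    - {"gripper":0,"travel":[-0.25,0.46,0],"spin":0}
    - {"gripper":0,"travel":[-0.26,0.46,0],"spin":0}
    - {"gripper":0,"travel":[0,0,0],"spin":1}
    - {"gripper":0,"travel":[0,0,0],"spin":1}
    - {"gripper":0,"travel":[0,0,0],"spin":1}

```text
time: 20.65
eef_pos: [0.5904, 0.121, 0.1413]
tcp_rot: [[0.244, 0.97, 0.001], [0.97, -0.244, 0.0], [0.0, 0.001, -1.0]]
contact_force: [-0.7, 0.6, 1.0]
grip_width: -0.0003
grasp_force: 0.0
```

Call:
send_rows:
  motion:
    - {"gripper":0,"travel":[0,0,0.2],"spin":1}
    - {"gripper":0,"travel":[0,0,0.3],"spin":0}
    - {"gripper":0,"travel":[0,0,0.2],"spin":0}
    - {"gripper":0,"travel":[0,0,0.1],"spin":0}
    - {"gripper":0,"travel":[0,0,0],"spin":0}

```text
time: 21.28
eef_pos: [0.589, 0.1212, 0.1005]
tcp_rot: [[0.338, 0.941, -0.001], [0.941, -0.338, -0.0], [-0.0, -0.001, -1.0]]
contact_force: [-0.3, 0.3, -0.0]
grip_width: -0.0001
grasp_force: 0.0
```

```bash
sed -i 's/,\.14\])/,.102])/' arc.py; python3 arc.py .024 68 76
```

```text
[0.589  0.1212 0.1005] [ 0.941 -0.338]
68.0 [0.5747 0.1305 0.102 ] units [ 0.08 -0.33 -0.03] spin 0.37
76.0 [0.5645 0.1374 0.102 ] units [ 0.05 -0.24  0.  ] spin -1.33
```

Call:
send_rows:
  motion:
    - {"gripper":0,"travel":[0.08,-0.33,0],"spin":0}
    - {"gripper":0,"travel":[0.03,-0.18,0],"spin":-1}
    - {"gripper":0,"travel":[0.03,-0.18,0],"spin":-1}
    - {"gripper":0,"travel":[0.03,-0.18,0],"spin":-1}
    - {"gripper":0,"travel":[0,0,0],"spin":0}

```text
time: 21.9
eef_pos: [0.5488, 0.1422, 0.1017]
tcp_rot: [[0.031, 1.0, 0.0], [1.0, -0.031, 0.0], [0.0, 0.0, -1.0]]
contact_force: [-0.4, 0.1, -0.0]
grip_width: 0.0002
grasp_force: 0.0
```

```bash
cat > knob.py <<'E'
from h import *
rgb,d,K,o,R=cam("scene");P=cloud(d,K,o,R);hsv=cv2.cvtColor(rgb,cv2.COLOR_RGB2HSV)
m=(d>0)&((hsv[...,0]<6)|(hsv[...,0]>174))&(hsv[...,1]>150)&(np.hypot(P[...,0]-.52,P[...,1]-.1)<.1)&(P[...,2]>.12)
k=P[m].mean(0);print("knob surf",k.round(4),m.sum(),"ang",np.degrees(np.arctan2(k[1]-.0607+.002,k[0]-.5206+.004)))
E
python3 arc.py .024 86 92; python3 knob.py
```

```text
[0.5488 0.1422 0.1017] [ 1.    -0.031]
86.0 [0.5505 0.1438 0.102 ] units [ 0.03  0.03 -0.01] spin 0.37
92.0 [0.5416 0.1465 0.102 ] units [ 0.04 -0.18  0.  ] spin -1.0
knob surf [0.5251 0.142  0.1397] 33 ang 84.17150266564258
```

Call:
send_rows:
  motion:
    - {"gripper":0,"travel":[0.05,-0.18,0],"spin":-1}
    - {"gripper":0,"travel":[0.04,-0.18,0],"spin":-1}
    - {"gripper":0,"travel":[0.04,-0.18,0],"spin":-1}
    - {"gripper":0,"travel":[0.04,-0.18,0],"spin":-1}
    - {"gripper":0,"travel":[0.04,-0.18,0],"spin":-1}

```text
time: 22.58
eef_pos: [0.5049, 0.1442, 0.1014]
tcp_rot: [[-0.474, 0.881, 0.001], [0.881, 0.474, 0.001], [0.0, 0.002, -1.0]]
contact_force: [1.2, 1.7, 0.2]
grip_width: -0.0001
grasp_force: 0.5
```

```bash
python3 arc.py .024 120 126 132 138 144 147; python3 knob.py
```

```text
[0.5049 0.1442 0.1014] [0.881 0.474]
120.0 [0.4989 0.1463 0.102 ] units [ 0.09 -0.09 -0.01] spin -0.29
126.0 [0.4901 0.1436 0.102 ] units [ 0.04 -0.18  0.  ] spin -1.0
132.0 [0.4816 0.1399 0.102 ] units [ 0.04 -0.18  0.  ] spin -1.0
138.0 [0.4735 0.1354 0.102 ] units [ 0.04 -0.18  0.  ] spin -1.0
144.0 [0.4659 0.1301 0.102 ] units [ 0.04 -0.18  0.  ] spin -1.0
147.0 [0.4624 0.1271 0.102 ] units [ 0.02 -0.09  0.  ] spin -0.5
knob surf [0.4813 0.1337 0.1407] 35 ang 115.23549106233212
```

Call:
send_rows:
  motion:
    - {"gripper":0,"travel":[0.09,-0.12,0],"spin":-0.5}
    - {"gripper":0,"travel":[0.04,-0.18,0],"spin":-1}
    - {"gripper":0,"travel":[0.04,-0.18,0],"spin":-1}
    - {"gripper":0,"travel":[0.04,-0.18,0],"spin":-1}
    - {"gripper":0,"travel":[0.04,-0.18,0],"spin":-1}

```text
time: 23.25
eef_pos: [0.4653, 0.128, 0.1014]
tcp_rot: [[-0.821, 0.57, 0.001], [0.57, 0.821, 0.0], [-0.001, 0.001, -1.0]]
contact_force: [0.8, -0.7, 0.7]
grip_width: -0.0001
grasp_force: 0.4
```

```bash
python3 arc.py .022 147; python3 knob.py
```

```text
[0.4653 0.128  0.1014] [0.57  0.821]
147.0 [0.4613 0.1254 0.102 ] units [ 0.04 -0.09 -0.01] spin -0.3
knob surf [0.4486 0.1079 0.1407] 38 ang 144.12886876785876
```

Pushing the last few degrees gently, then I'll check for the end stop.

Call:
send_rows:
  motion:
    - {"gripper":0,"travel":[0.02,-0.06,0],"spin":-0.3}
    - {"gripper":0,"travel":[0.01,-0.05,0],"spin":0}
    - {"gripper":0,"travel":[0,-0.03,0],"spin":0}
    - {"gripper":0,"travel":[0,0,0],"spin":0}
    - {"gripper":0,"travel":[0,0,0],"spin":0}

```text
time: 23.92
eef_pos: [0.4628, 0.1261, 0.1016]
tcp_rot: [[-0.837, 0.548, 0.005], [0.548, 0.837, 0.006], [-0.001, 0.008, -1.0]]
contact_force: [4.8, 9.9, -4.1]
grip_width: 0.0001
grasp_force: 5.4
```

```bash
python3 knob.py
```

```text
knob surf [0.4466 0.1058 0.1412] 34 ang 146.03447476828245
```

The lever is against its end stop, having swung about 79° (1.38 rad). Backing off and lifting clear.

Call:
send_rows:
  motion:
    - {"gripper":0,"travel":[0,0.3,0],"spin":0}
    - {"gripper":0,"travel":[0,0.6,0],"spin":0}
    - {"gripper":0,"travel":[0,0.3,-0.8],"spin":0}
    - {"gripper":0,"travel":[0,0,-1],"spin":0}
    - {"gripper":0,"travel":[0,0,-1],"spin":0}

```text
time: 24.6
eef_pos: [0.4921, 0.1734, 0.2421]
tcp_rot: [[-0.838, 0.545, -0.001], [0.545, 0.838, -0.001], [0.001, -0.002, -1.0]]
contact_force: [0.5, 0.6, 0.2]
grip_width: -0.0001
grasp_force: 0.0
```

```bash
python3 knob.py
python3 - <<'E'
from h import *
s=env.get_state();print(np.round(s["eef_pos"],3),np.round(s["contact_force"],1))
rgb,d,K,o,R=cam("scene");P=cloud(d,K,o,R)
q=P[(d>0)&(np.hypot(P[...,0]-.526,P[...,1]-.041)<.018)&(P[...,2]>.13)&(P[...,2]<.25)]; print("probe top z",np.sort(q[:,2])[-4:])
cv2.imwrite("pics/f.png",cv2.resize(rgb[80:272,130:386,::-1],(800,600),interpolation=cv2.INTER_CUBIC))
E
```

```text
knob surf [0.4465 0.1052 0.1401] 31 ang 146.4474746878444
[0.496 0.174 0.249] [3.5 0.3 3.7]
probe top z [0.21978038 0.21979749 0.22034216 0.22071841]
```

View pics/f.png

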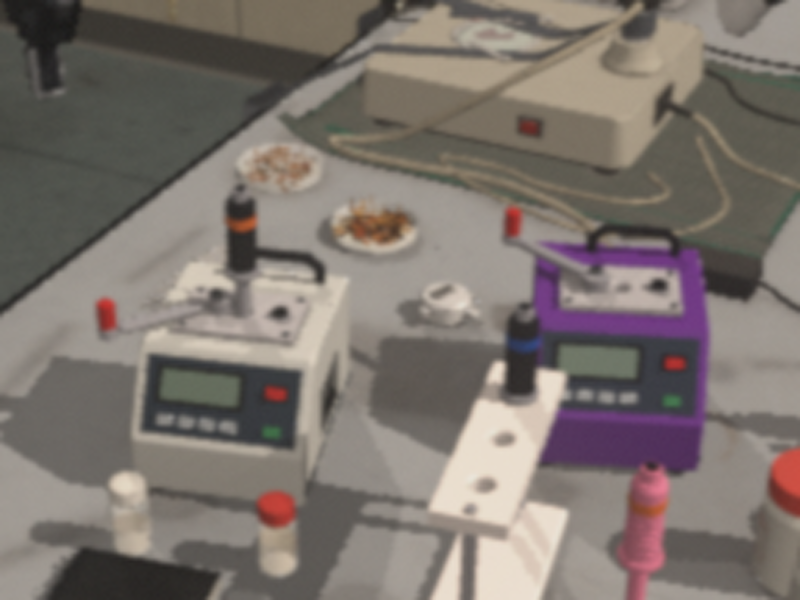

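The probe (240,230) is upright in the well. The lever is forward with its knob at (107,315), and the vials (130,510), (277,530) and the blue probe (522,350) are untouched. The gripper is clear.

```bash
python3 -c "
from h import *
print(env.finish_job())"
```

```text
the job is handed in; nothing more can be done
None
```

I handed the job in with the orange-ringed probe upright on the depth stop (about 75 mm down the well), the clamp lever against its front end stop (about 1.38 rad), and the blue probe and vials undisturbed; no verdict came back.

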